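Load an oxygen bottle on its stowage sled and feed it home along the fence

ROBOT

A 6-joint arm with a two-finger parallel gripper is mounted at the origin on the work surface. World frame = base frame: x ahead of the robot, y to its left, z up, the work surface at z = 0. Lengths are in m, angles in degrees, forces in N, time in s.
With the tool pointing down it reaches from about 0.25 to 0.725 m from the base axis. Payload 9.7 kg.
Tool frame: the origin (TCP) lies at the centre of the arm's flange, where the gripper is bolted on; the fingertips stand 173 mm ahead of it and the grasp point (between the pads) lies 155 mm ahead of it; z points along the fingers, y is the line along which they close (so a half turn about z gives the same grasp; the last joint's range is limited). The gripper opens to 85 mm and grips with 20 to 120 N. Pads are 22 mm wide; open, the fingers measure 114 mm over their backs; the gripper's body (76 mm by 85 mm) begins 54 mm behind the grasp point. The pads swing forward as they close: fully open they stand 13 mm farther back than shut.
Start: joints at [0, 4.979, 10.078, 95.1, 0, 90], TCP at [0.55, 0, 0.405] pointing down, gripper open.
Joint ranges: [-179.16, 179.16], [-48.56, 103.87], [-65.8, 70.77], [-126.05, 130.52], [-82.76, 87.17], [-180, 180]. Speed limits (degrees/s): [127.2, 127.2, 147.25, 180, 180, 180].

INTERFACE

Orientations are given as [roll, pitch, yaw] about the fixed x, y, z axes, in that order (R = Rz(yaw) Ry(pitch) Rx(roll)).
In Python, from workcell import monitor, camera, get_calibration, bot gives the robot as it stands.
- The arm moves only by the tool carry_out, never from a script. Its argument "targets" is text: rows parted by semicolons, each of 7 numbers parted by spaces: the shift along the tool's x, y, z in units of 0.04 m (1.0 is 0.04 m), then the turn, a rotation vector about the tool's x, y, z in units of 0.1 rad (1.0 is 0.1 rad), then the opening, from -1 (shut) to 1 (fully open), so that 0 is half open. A call has exactly 8 rows; each row shifts and turns the commanded pose from where the row before left it, along the tool's axes as they then stand; what a row does not reach is not made up. A row lasts 1/12 s, in which the tool goes at most 41.7 mm and 7.16 degrees, less where a joint would pass 70% of its speed; a pose out of reach is approached as far as the arm can. A call with a number of a shift or a turn outside -1 to 1 is refused whole. A call with a gripper value outside its range is refused whole. The fingers move at their own pace and stop on an object; "newtons" is the grip in N (left out, the last holds). Time passes only in rows, so rows that do not move let the fingers close, or fill a call up. It gives the time, the measured TCP pose, the force, the opening and the grip force at its end, in the units of the state.
- monitor.get_obs(): the state, without advancing time (a new reading comes with each control period).
- camera(name): name is "scene" or "side" or "wrist"; returns the picture (480x640x3 uint8, red, green, blue); there is no depth.
- get_calibration(name): a dict with "fx", "fy", "cx", "cy" (pixels), "view" (4x4, takes a point from world to camera coordinates). Camera axes: x right, y down, z forward; pixel columns grow to the right and rows downward; lengths in m; the calibration is good to about 2 mm. A picture is of the moment at which its call begins: read the wrist's pose just before it. get_calibration takes no time and is no camera call; for the wrist camera it gives the pose at the moment of the call.
- bot.job_done(): hands the job in; it is judged then, once.
The state is a dict: "time": time; "q": joint angles; "qd": joint speeds; "joint_efforts": joint torques, N m; "ee_pos": TCP position; "tcp_rot": TCP orientation; "wrist_force": force on the tool from outside, world axes, zero at the start; "torque": the same for the moment, N m; "opening": finger opening in m; "grasp_force": force on a finger pad.
Only numpy, scipy, OpenCV 4.12 (cv2) and the standard library are available. Lean on these libraries where they do the work, as an engineer would, in place of code of your own. Each camera call takes 0.05 s, during which the arm holds its last target. There are 200 camera calls.

TASK

Lay the upright oxygen bottle gently on its side in the sled's two saddles, with its brass valve pointing towards the end stop. Then take the push stick and use it, not the hand, to feed the loaded sled along the fence, keeping it pressed flat against the fence, until it is fully home against the end stop. Put the stick back down on its rubber mat, and leave the other things on the counter where they are.

Things in the scene. Friction and masses are not known exactly. Their poses are not given: they have to be found in the camera images.
- bottle_mid (a point): Centre of the small aluminium oxygen bottle that starts upright: 44 mm diameter for 128 mm from its flat base, then shoulder, neck and a 22 mm wide brass valve; 155 mm long, about 0.3 kg. This point is on its axis, 77.5 mm from the base; z runs along the bottle towards the valve. A shorter glass jar with a black stopper stands in the same area.
- sled: Loose grey plastic sled on the counter. Origin: centre of its underside; x to its front (towards the end stop), y towards the fence. Base plate 200 (x) by 110 (y) by 14 mm; a flat tail plate, 90 mm wide, flush with the tail end (x = -100 mm), rises to 42 mm: push here. It starts 115 to 145 mm short of the stop, 1 to 4 mm off the fence; about 0.75 kg with the bottle.
- sled_cradle (a point): Where the middle of a bottle lying centred in the sled's saddles is: 48 mm above the sled's underside, over its centre; same axes as the sled. The two open V saddles (45 degree sides, 48 mm wide inside at the top, tops at 41 mm) stand at x = -63 to -43 and 42 to 54 mm from here; between them is free space for fingers above the base plate.
- dock: Fixed aluminium fence and end stop. Origin on the counter at the inner corner of fence face and stop face; x is the feed direction (towards the stop), y points into the fence. Fence x = -410 to 10 mm, 30 mm high, 20 mm thick; stop 85 mm wide (y = -85 to 0), 45 mm high, 22 mm thick. The sled's origin when fully home: x = -100, y = -55 mm here, axes parallel.
- stick_grip (a point): Grip point of the grey plastic push stick, mid-bar, 23 mm above the stick's underside; the stick starts lying on the mat. x points along the bar to the flat head, z up. Bar 20 mm wide (y), 26 mm high, clear of the ground by 10 mm, from x = -75 to 71 mm; head 60 mm wide, 36 mm high, its flat pushing face at x = 84 mm; 0.14 kg.
- mat: Fixed black rubber mat, 200 mm (x) by 110 mm (y), 3 mm thick, origin at the centre of its underside; the stick's place.
- bottle_valve (a point): Tip of the bottle's brass valve, on its axis, 155 mm from the base.
- jar: Bystander, leave alone: glass jar 56 mm wide, 72 mm high, black rubber stopper. Origin at the centre of its underside.
Things that resemble listed ones, but are neither listed nor needed, are in the scene too. What is shaped like the part that bears stick_grip but green is not meant.

How it is judged:
By the outcome, as a careful person would: the job done as asked, in the order asked, and still so for the second after the job is handed in, with the robot touching nothing.
It also fails if it takes over 69 s, if anything falls off the work surface, if the arm or the gripper's body presses on something with over 40 N, if the wrist force passes 120 N, or if a joint passes its speed limit or range.

## Working session

There is one attempt and no reset: what is moved stays moved. The work goes in short steps, Python scripts to look and compute and a tool call to move; the robot and the scene stay as the last step left them, time stands still between calls to the robot, and variables do not carry over. Pictures are saved under pics/ and viewed, at most 10 in all, crops included, and the job is handed in when it is done.

Besides the shell and the picture viewer there is one more tool, called after "Request:" as name(argument=value, ...) on one line, values as JSON. carry_out: Moves the arm, as the interface text tells. Shifts and turns lie within -1 to 1; 1 stands for 0.04 m of shift or 0.1 rad of turn. Its arguments: {"type":"object","properties":{"targets":{"type":"string"},"newtons":{"type":"number"}},"required":["targets"]}

```bash
mkdir -p pics; ls; python3 - <<'E'
from workcell import monitor,camera,get_calibration
import cv2,numpy as np
print(monitor.get_obs())
for n in ['scene','side','wrist']:
    im=camera(n); cv2.imwrite(f'pics/{n}0.png',im[:,:,::-1]); c=get_calibration(n)
    print(n,{k:np.round(v,4).tolist() for k,v in c.items()})
E
```

```text
pics
{'time': 0.0, 'q': array([-2.06341931e-03,  5.01313384e+00,  1.00342494e+01,  9.51017716e+01,
       -3.29209334e-04,  9.00000630e+01]), 'qd': array([-0.02298533, -0.0014732 ,  0.0895843 ,  0.03416362,  0.07398108,
       -0.01473333]), 'joint_efforts': array([ 7.68234549e-04, -5.20392072e+01,  4.64802504e+01,  1.63646933e-02,
        2.23589603e-05, -6.77332673e-05]), 'ee_pos': array([ 5.49999360e-01, -2.04486102e-05,  4.03961574e-01]), 'tcp_rot': array([-1.79919344e+02,  3.29297655e-04,  8.99978741e+01]), 'wrist_force': array([-0.28032269, -0.17819654, -0.09774819]), 'torque': array([ 0.0327026 , -0.01161895,  0.04130995]), 'grasp_force': 0.0, 'opening': 0.0854170151569607}
scene {'fx': 601.2913, 'fy': 601.2913, 'cx': 323.4639, 'cy': 239.5673, 'view': [[0.7284, 0.6851, 0.0093, -0.4007], [0.4728, -0.4928, -0.7305, -0.0649], [-0.4959, 0.5365, -0.6829, 1.6746], [0.0, 0.0, 0.0, 1.0]]}
side {'fx': 535.6781, 'fy': 535.6781, 'cx': 321.105, 'cy': 231.5918, 'view': [[-0.9938, -0.1101, -0.0146, 0.435], [-0.0477, 0.5413, -0.8395, 0.0609], [0.1004, -0.8336, -0.5432, 1.5985], [0.0, 0.0, 0.0, 1.0]]}
wrist {'fx': 420.8304, 'fy': 420.8304, 'cx': 319.5641, 'cy': 238.9543, 'view': [[1.0, 0.0007, -0.001, -0.5501], [0.001, -0.9478, 0.3189, -0.0414], [-0.0007, -0.3189, -0.9478, 0.379], [0.0, 0.0, 0.0, 1.0]]}
```

View pics/scene0.png

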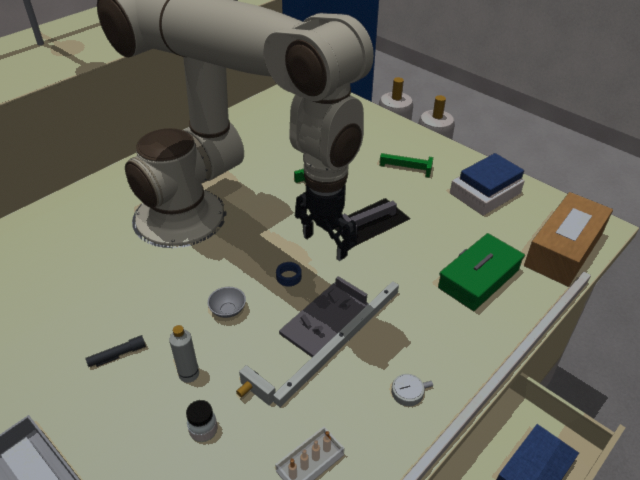

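View pics/side0.png

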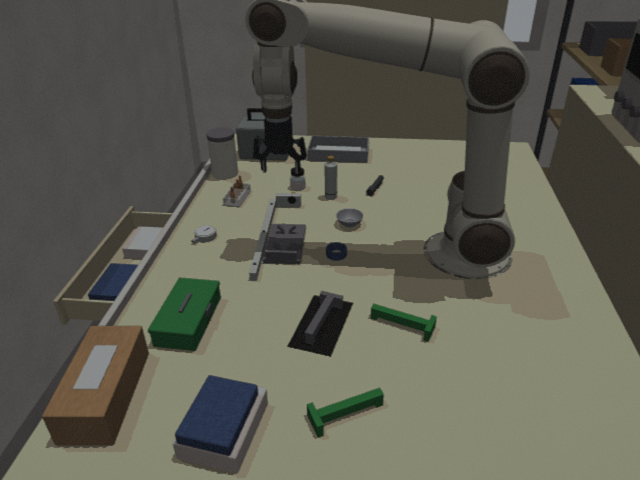

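```bash
cat > h.py <<'E'
from workcell import monitor,camera,get_calibration
import cv2,numpy as np
def ray(n,uv,c=None):
    c=c or get_calibration(n); V=np.array(c['view']); R,t=V[:3,:3],V[:3,3]
    d=R.T@np.array([(uv[0]-c['cx'])/c['fx'],(uv[1]-c['cy'])/c['fy'],1.]); return -R.T@t,d
def onz(n,uv,z,c=None):
    o,d=ray(n,uv,c); return o+d*(z-o[2])/d[2]
def proj(n,p,c=None):
    c=c or get_calibration(n); V=np.array(c['view']); q=V[:3,:3]@np.array(p)+V[:3,3]
    return np.array([c['fx']*q[0]/q[2]+c['cx'],c['fy']*q[1]/q[2]+c['cy']])
def tri(n1,uv1,n2,uv2):
    (a,d),(b,e)=ray(n1,uv1),ray(n2,uv2); s=np.linalg.lstsq(np.c_[d,-e],b-a,rcond=None)[0]
    p,q=a+s[0]*d,b+s[1]*e; return (p+q)/2,np.linalg.norm(p-q)
E
python3 - <<'E'
from h import *
for uv,z in [((185,372),0),((201,428),0),((325,318),.014),((257,383),.045),((375,217),.02)]:
    print(uv,onz('scene',uv,z).round(3))
for uv,z in [((330,195),0),((285,235),.014),((320,320),.02)]: print('side',uv,onz('side',uv,z).round(3))
w=cv2.imread('pics/wrist0.png'); s=cv2.imread('pics/scene0.png')
cr=cv2.resize(s[265:410,230:410],None,fx=2.2,fy=2.2,interpolation=cv2.INTER_CUBIC)
d=cv2.imread('pics/side0.png')[180:355,235:365]; d=cv2.resize(d,None,fx=3,fy=3,interpolation=cv2.INTER_CUBIC)
o=np.zeros((600,800,3),np.uint8); o[:cr.shape[0],:cr.shape[1]]=cr; o[:d.shape[0],405:405+d.shape[1]]=d
ww=cv2.resize(w,(373,280)); o[320:600,:373]=ww
cv2.imwrite('pics/c1.png',o)
E
```

```text
(185, 372) [ 0.426 -0.305  0.   ]
(201, 428) [ 0.556 -0.364  0.   ]
(325, 318) [0.55  0.006 0.014]
(257, 383) [ 0.583 -0.234  0.045]
(375, 217) [0.409 0.356 0.02 ]
side (330, 195) [ 0.441 -0.314  0.   ]
side (285, 235) [ 0.553 -0.023  0.014]
side (320, 320) [0.4   0.359 0.02 ]
```

View pics/c1.png

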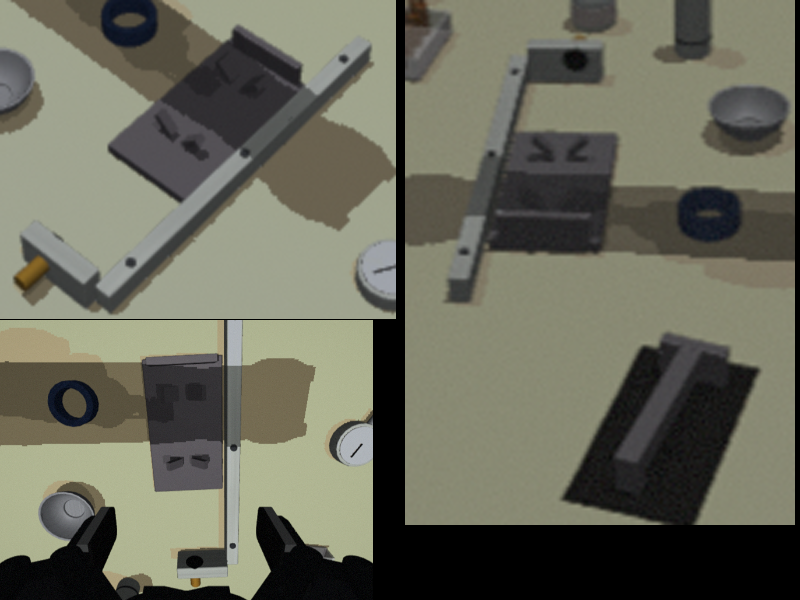

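```bash
python3 - <<'E'
from h import *
w=cv2.imread('pics/wrist0.png'); 
a=cv2.resize(w[50:300,230:425],None,fx=2.4,fy=2.4,interpolation=cv2.INTER_CUBIC)
b=cv2.resize(w[370:450,290:422],None,fx=2.4,fy=2.4,interpolation=cv2.INTER_CUBIC)
o=np.zeros((600,790,3),np.uint8); o[:a.shape[0],:a.shape[1]]=a; o[:b.shape[0],472:472+b.shape[1]]=b
cv2.imwrite('pics/c2.png',o)
g=cv2.cvtColor(w,cv2.COLOR_BGR2GRAY).astype(int)
for r in (270,300,330,360,385):
    d=np.diff(g[r,370:425]); print(r,[(370+i,int(d[i])) for i in np.where(abs(d)>15)[0]])
E
```

```text
270 [(np.int64(381), 16), (np.int64(382), 74), (np.int64(383), -42), (np.int64(384), -59), (np.int64(388), 65), (np.int64(389), 44), (np.int64(390), 17), (np.int64(409), -30), (np.int64(411), 36)]
300 [(np.int64(383), -54), (np.int64(384), -54), (np.int64(388), 67), (np.int64(389), 41), (np.int64(390), 18), (np.int64(408), -19), (np.int64(409), -17), (np.int64(410), 34)]
330 [(np.int64(383), -25), (np.int64(384), -71), (np.int64(385), -17), (np.int64(388), 75), (np.int64(389), 32), (np.int64(390), 16), (np.int64(408), -24), (np.int64(410), 36)]
360 [(np.int64(374), -18), (np.int64(383), -19), (np.int64(384), -70), (np.int64(385), -19), (np.int64(388), 75), (np.int64(389), 34), (np.int64(407), -30), (np.int64(408), -39), (np.int64(409), 60)]
385 [(np.int64(383), -22), (np.int64(384), -70), (np.int64(385), -16), (np.int64(388), 79), (np.int64(389), 31), (np.int64(392), -25), (np.int64(393), -63), (np.int64(394), -53), (np.int64(403), 50), (np.int64(404), 83), (np.int64(407), -20), (np.int64(408), 20)]
```

View pics/c2.png

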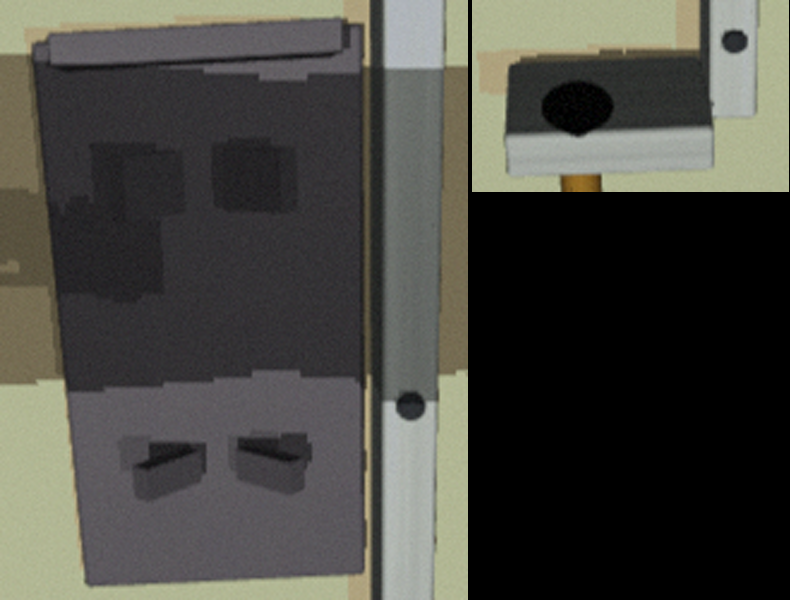

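```bash
python3 - <<'E'
from h import *
import json
# wrist calib at start pose (arm not moved)
c=get_calibration('wrist'); P=lambda uv,z:onz('wrist',uv,z,c)[:2].round(4)
for n,u,z in [('sledFL',(266.7,293.8),.014),('sledFR',(381.3,289.2),.014),('sledTL',(230+50/2.4,50+33/2.4),.042),('sledTR',(230+343/2.4,50+19/2.4),.042),
 ('f1',(388.5,270.5),.03),('f2',(388.5,385.5),.03),('f3',(384,300.5),0),('f4',(384.5,385.5),0),('s1',(305.8,397.1),0),('s2',(385,393.3),0),('s3',(304.6,425.4),.045),('s4',(390,422.9),.045)]: print(n,P(u,z))
for n,roi in [('scene',(150,310,220,390)),('side',(300,140,350,210))]:
    im=cv2.imread(f'pics/{n}0.png'); x0,y0,x1,y1=roi; h=cv2.cvtColor(im[y0:y1,x0:x1],cv2.COLOR_BGR2HSV)
    m=(h[...,1]>160)&(h[...,0]>8)&(h[...,0]<25)&(h[...,2]>80); ys,xs=np.where(m); print(n,'valve',xs.mean()+x0,ys.mean()+y0,xs.min()+x0,xs.max()+x0,ys.min()+y0,ys.max()+y0)
    m=(h[...,1]<45); k,l,s,ce=cv2.connectedComponentsWithStats(m.astype(np.uint8)); 
    for j in range(1,k):
        if s[j][4]>60: print('  grey',s[j]+[x0,y0,0,0,0],ce[j]+[x0,y0])
# black mat
for n,roi in [('side',(285,285,360,360)),('scene',(330,190,420,250))]:
    im=cv2.imread(f'pics/{n}0.png'); x0,y0,x1,y1=roi; g=cv2.cvtColor(im[y0:y1,x0:x1],cv2.COLOR_BGR2GRAY)
    m=(g<100).astype(np.uint8); cs,_=cv2.findContours(m,0,2); cc=max(cs,key=cv2.contourArea)
    r=cv2.approxPolyDP(cv2.convexHull(cc),5,True)[:,0]+[x0,y0]; print(n,r.tolist(),[onz(n,p,.003)[:2].round(3).tolist() for p in r])
E
```

```text
sledFL [ 0.5005 -0.0928]
sledFR [ 0.6078 -0.0879]
sledTL [0.5002 0.1051]
sledTR [0.5886 0.109 ]
f1 [ 0.6107 -0.0622]
f2 [ 0.6171 -0.183 ]
f3 [ 0.6133 -0.1067]
f4 [ 0.6188 -0.2063]
s1 [ 0.5355 -0.2212]
s2 [ 0.6198 -0.2162]
s3 [ 0.5358 -0.2174]
s4 [ 0.6179 -0.2143]
scene valve 177.72881355932202 329.50847457627117 173 182 326 333
  grey [ 150  310   70   80 5152] [183.38024068 349.41614907]<stdin>:9: RuntimeWarning: Mean of empty slice.
  ret = ret.dtype.type(ret / rcount)
Traceback (most recent call last):
ValueError: zero-size array to reduction operation minimum which has no identity
```

```bash
python3 - <<'E'
from h import *
print('valve tip',onz('scene',(178,327),.155).round(4),onz('side',(331.5,157.5),.155).round(4),tri('scene',(178,327),'side',(331.5,157.5)))
im=cv2.imread('pics/scene0.png').astype(int);
for r in (345,355,365,372): 
    d=np.abs(np.diff(im[r,160:215],axis=0)).sum(1); print('scene',r,[(160+int(i),int(d[i])) for i in np.where(d>60)[0]])
im=cv2.imread('pics/side0.png').astype(int);
for r in (170,180,190): 
    d=np.abs(np.diff(im[r,310:350],axis=0)).sum(1); print('side',r,[(310+int(i),int(d[i])) for i in np.where(d>60)[0]])
for z in (.02,.06,.1): print(z,proj('scene',(.43,-.31,z)),proj('side',(.43,-.31,z)))
print('bowl',onz('scene',(227,305),.02).round(3),'jarbase',onz('scene',(201,428),0))
for n,roi in [('side',(285,285,360,360)),('scene',(330,190,420,250))]:
    im=cv2.imread(f'pics/{n}0.png'); x0,y0,x1,y1=roi; g=im[y0:y1,x0:x1].max(2)
    m=(g<130).astype(np.uint8); cs,_=cv2.findContours(m,0,2); cc=max(cs,key=cv2.contourArea)
    r=cv2.approxPolyDP(cv2.convexHull(cc),5,True)[:,0]+[x0,y0]; print(n,r.tolist(),[onz(n,p,.003)[:2].round(3).tolist() for p in r])
E
```

```text
valve tip [ 0.4326 -0.2987  0.155 ] [ 0.4329 -0.2949  0.155 ] (array([ 0.43258735, -0.2982249 ,  0.15389026]), np.float64(0.0014392506747965812))
scene 345 [(169, 124), (170, 113), (173, 65), (183, 61), (192, 142), (193, 121)]
scene 355 [(172, 170), (173, 82), (194, 135), (195, 133)]
scene 365 [(175, 185), (197, 188), (198, 79)]
scene 372 [(176, 135), (177, 117), (198, 75), (207, 101)]
side 170 [(323, 84), (324, 103), (336, 105), (337, 78)]
side 180 [(323, 63), (324, 144), (335, 70), (336, 88), (337, 63)]
side 190 [(323, 65), (324, 146), (336, 104), (337, 65)]
0.02 [182.83066806 369.34322055] [332.86810793 190.71031989]
0.06 [179.94625848 358.16004498] [332.83749186 180.60261269]
0.1 [176.9334073 346.4788871] [332.80615498 170.25693493]
bowl [ 0.359 -0.129  0.02 ] jarbase [ 0.55583226 -0.36390088  0.        ]
side [[353, 302], [331, 356], [286, 346], [313, 295], [323, 290]] [[0.324, 0.263], [0.363, 0.46], [0.473, 0.438], [0.432, 0.244], [0.408, 0.221]]
scene [[330, 190], [386, 198], [410, 218], [350, 249], [336, 249]] [[0.225, 0.374], [0.366, 0.459], [0.47, 0.437], [0.432, 0.228], [0.405, 0.202]]
```

```bash
cat >> h.py <<'E'
from scipy.linalg import logm,expm
from scipy.spatial.transform import Rotation as Ro
def cur():
    s=monitor.get_obs(); T=np.eye(4); T[:3,:3]=Ro.from_euler('xyz',s['tcp_rot'],degrees=True).as_matrix(); T[:3,3]=s['ee_pos']; return T
def pose(R,grasp,d=.155):
    T=np.eye(4); T[:3,:3]=R; T[:3,3]=np.array(grasp)-d*R[:,2]; return T
def Rz(x,z):  # tool x hint, tool z
    z=np.array(z,float)/np.linalg.norm(z); x=np.array(x,float); x-=z*(x@z); x/=np.linalg.norm(x); return np.c_[x,np.cross(z,x),z]
def rows(T0,T1,n,txt=''):
    D=expm(np.real(logm(np.linalg.inv(T0)@T1))/n); r=Ro.from_matrix(D[:3,:3]).as_rotvec()
    print(txt,n,np.r_[D[:3,3]/.04,r/.1].round(3).tolist())
C3,S3=np.cos(np.pi/3),np.sin(np.pi/3)
RG=Rz((0,C3,-S3),(0,-S3,-C3))
E
python3 - <<'E'
from h import *
B=np.array([.436,-.299,.083]); 
pre=pose(RG,B-.09*RG[:,2]); rows(cur(),pre,16,'pre')
print(pre[:3,3], cur()[:3,:3].round(3))
E
```

```text
pre 16 [0.028, -0.178, 0.354, -0.001, -0.654, 0.0]
[ 0.436      -0.08682378  0.2055    ] [[-0.     1.    -0.001]
 [ 1.     0.    -0.   ]
 [-0.    -0.001 -1.   ]]
```

Request:
carry_out(targets="0.028 -0.178 0.354 0 -0.654 0 1;0.028 -0.178 0.354 0 -0.654 0 1;0.028 -0.178 0.354 0 -0.654 0 1;0.028 -0.178 0.354 0 -0.654 0 1;0.028 -0.178 0.354 0 -0.654 0 1;0.028 -0.178 0.354 0 -0.654 0 1;0.028 -0.178 0.354 0 -0.654 0 1;0.028 -0.178 0.354 0 -0.654 0 1")

```text
time: 0.82
ee_pos: [0.4926, -0.0168, 0.2927]
tcp_rot: [-180.0, 30.2, 90.0]
wrist_force: [0.2, -0.6, -0.3]
opening: 0.0855
grasp_force: 0.0
```

Request:
carry_out(targets="0.028 -0.178 0.354 0 -0.654 0 1;0.028 -0.178 0.354 0 -0.654 0 1;0.028 -0.178 0.354 0 -0.654 0 1;0.028 -0.178 0.354 0 -0.654 0 1;0.028 -0.178 0.354 0 -0.654 0 1;0.028 -0.178 0.354 0 -0.654 0 1;0.028 -0.178 0.354 0 -0.654 0 1;0.028 -0.178 0.354 0 -0.654 0 1")

```text
time: 1.48
ee_pos: [0.4355, -0.0872, 0.2049]
tcp_rot: [-179.9, 60.1, 90.1]
wrist_force: [0.4, -0.2, 0.7]
opening: 0.0852
grasp_force: 0.0
```

```bash
python3 - <<'E'
from h import *
c=get_calibration('wrist'); im=camera('wrist'); cv2.imwrite('pics/w1.png',im[:,:,::-1])
print(cur().round(3), monitor.get_obs()['q'].round(1)); B=np.array([.436,-.299,.083]); 
for z in (0,.083,.155): print(proj('wrist',(.436,-.299,z),c).round(1))
rows(cur(),pose(RG,B),8,'g')
s=camera('side'); 
o=np.zeros((480,800,3),np.uint8); o[:,:500]=cv2.resize(im,(500,375)).__class__ and cv2.resize(im,(500,480))[:,:,::-1]; o[:,500:]=cv2.resize(s[120:312,220:340],(300,480))[:,:,::-1]; cv2.imwrite('pics/c3.png',o)
E
```

```text
[[-0.004  1.    -0.003  0.434]
 [ 0.494 -0.    -0.869 -0.088]
 [-0.869 -0.005 -0.494  0.203]
 [ 0.     0.     0.     1.   ]] [  1.2  -6.8 -30.4  68.7 -60.4  92.4]
[319.6 117.5]
[319.5 258.9]
[319.4 399. ]
g 8 [-0.004, 0.007, 0.273, -0.003, 0.009, 0.005]
```

View pics/c3.png

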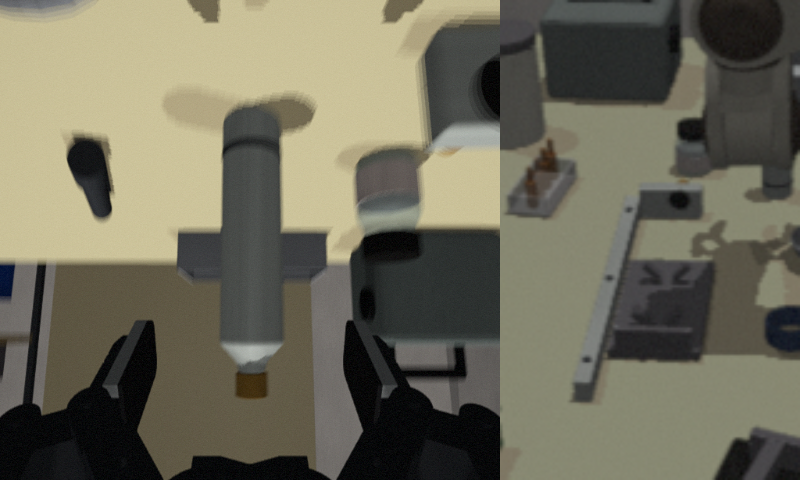

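Request:
carry_out(targets="0 0.02 0.27 0 0 0 1;0 0.02 0.27 0 0 0 1;0 0.01 0.27 0 0 0 1;0 0 0.27 0 0 0 1;0 0 0.27 0 0 0 1;0 0 0.27 0 0 0 1;0 0 0.27 0 0 0 1;0 0 0.27 0 0 0 1")

```text
time: 2.25
ee_pos: [0.4388, -0.1618, 0.163]
tcp_rot: [179.8, 59.8, 89.9]
wrist_force: [-0.8, -0.2, 0.6]
opening: 0.0853
grasp_force: 0.0
```

Request:
carry_out(targets="0 0 0 0 0 0 0.4;0 0 0 0 0 0 0.3;0 0 0 0 0 0 0.2;0 0 0 0 0 0 0.1;0 0 0 0 0 0 0;0 0 0 0 0 0 -0.1;0 0 0 0 0 0 -0.2;0 0 0 0 0 0 -0.2", newtons=40)

```text
time: 2.92
ee_pos: [0.4384, -0.1615, 0.163]
tcp_rot: [179.9, 60.0, 89.9]
wrist_force: [-0.4, 2.6, 5.2]
opening: 0.0425
grasp_force: 40.1
```

```bash
cat >> h.py <<'E'
def tr(p): T=np.eye(4); T[:3,3]=p; return T
def goalT(T, mid0, mid1):
    G=np.eye(4); G[:3,:3]=Ro.from_euler('xz',[90,3],degrees=True).as_matrix()
    return tr(mid1)@G@tr(-np.array(mid0))@T
E
python3 - <<'E'
from h import *
T=cur(); m0=np.array([.437,-.299,.0775]); np.save('m0rel.npy',np.linalg.inv(T)@np.r_[m0,1])
L=tr([0,0,.08])@T; rows(T,L,8,'lift')
H=goalT(T,m0,[.549,.009,.048+.07]); rows(L,H,24,'to hover')
D=expm(np.real(logm(np.linalg.inv(L)@H))/24); X=L; Bt=np.linalg.inv(T)@np.c_[np.r_[.437,-.299,0,1],np.r_[.437,-.299,.155,1]]
for i in range(25):
    if i%4==0: print((X@Bt)[:3].T.round(3).tolist(), X[:3,3].round(3))
    X=X@D
E
```

```text
lift 8 [-0.216, 0.0, -0.125, -0.0, 0.0, -0.0]
to hover 24 [0.087, 0.123, -0.042, -0.006, 0.654, -0.023]
[[0.437, -0.299, 0.08], [0.437, -0.299, 0.235]] [ 0.438 -0.161  0.243]
[[0.456, -0.239, 0.043], [0.457, -0.279, 0.192]] [ 0.458 -0.148  0.236]
[[0.475, -0.17, 0.022], [0.477, -0.248, 0.156]] [ 0.478 -0.133  0.232]
[[0.493, -0.099, 0.02], [0.497, -0.209, 0.129]] [ 0.497 -0.117  0.232]
[[0.51, -0.029, 0.036], [0.516, -0.164, 0.113]] [ 0.516 -0.102  0.236]
[[0.528, 0.034, 0.069], [0.535, -0.116, 0.11]] [ 0.536 -0.088  0.244]
[[0.545, 0.086, 0.118], [0.553, -0.068, 0.118]] [ 0.555 -0.076  0.256]
```

```bash
python3 - <<'E'
from h import *
T=cur(); m0=np.array([.437,-.299,.0775])
L=tr([0,0,.14])@T; rows(T,L,8,'lift')
H=goalT(T,m0,[.549,.009,.048+.1]); rows(L,H,24,'to hover')
D=expm(np.real(logm(np.linalg.inv(L)@H))/24); X=L; Bt=np.linalg.inv(T)@np.c_[np.r_[.437,-.299,0,1],np.r_[.437,-.299,.155,1]]
for i in range(25):
    if i%4==0: print((X@Bt)[:3].T.round(3).tolist())
    X=X@D
E
```

```text
lift 8 [-0.379, 0.0, -0.219, -0.0, 0.0, -0.0]
to hover 24 [0.097, 0.124, -0.009, -0.006, 0.654, -0.023]
[[0.437, -0.299, 0.14], [0.437, -0.299, 0.295]]
[[0.456, -0.242, 0.098], [0.457, -0.282, 0.248]]
[[0.475, -0.176, 0.073], [0.478, -0.253, 0.207]]
[[0.493, -0.105, 0.065], [0.497, -0.215, 0.174]]
[[0.511, -0.035, 0.075], [0.516, -0.169, 0.153]]
[[0.528, 0.03, 0.104], [0.535, -0.119, 0.144]]
[[0.545, 0.086, 0.148], [0.553, -0.068, 0.148]]
```

Good clearance (65 mm at the lowest).

Request:
carry_out(targets="-0.379 0 -0.219 0 0 0 -0.2;-0.379 0 -0.219 0 0 0 -0.2;-0.379 0 -0.219 0 0 0 -0.2;-0.379 0 -0.219 0 0 0 -0.2;-0.379 0 -0.219 0 0 0 -0.2;-0.379 0 -0.219 0 0 0 -0.2;-0.379 0 -0.219 0 0 0 -0.2;-0.379 0 -0.219 0 0 0 -0.2")

```text
time: 3.58
ee_pos: [0.4378, -0.1615, 0.3025]
tcp_rot: [-179.8, 59.9, 90.2]
wrist_force: [-0.1, -0.0, -3.5]
opening: 0.0426
grasp_force: 41.5
```

Request:
carry_out(targets="0.097 0.124 -0.009 -0.006 0.654 -0.023 -0.2;0.097 0.124 -0.009 -0.006 0.654 -0.023 -0.2;0.097 0.124 -0.009 -0.006 0.654 -0.023 -0.2;0.097 0.124 -0.009 -0.006 0.654 -0.023 -0.2;0.097 0.124 -0.009 -0.006 0.654 -0.023 -0.2;0.097 0.124 -0.009 -0.006 0.654 -0.023 -0.2;0.097 0.124 -0.009 -0.006 0.654 -0.023 -0.2;0.097 0.124 -0.009 -0.006 0.654 -0.023 -0.2")

```text
time: 4.25
ee_pos: [0.4775, -0.138, 0.2809]
tcp_rot: [-179.3, 29.7, 91.3]
wrist_force: [-0.3, -0.4, -2.4]
opening: 0.0427
grasp_force: 41.4
```

Request:
carry_out(targets="0.097 0.124 -0.009 -0.006 0.654 -0.023 -0.2;0.097 0.124 -0.009 -0.006 0.654 -0.023 -0.2;0.097 0.124 -0.009 -0.006 0.654 -0.023 -0.2;0.097 0.124 -0.009 -0.006 0.654 -0.023 -0.2;0.097 0.124 -0.009 -0.006 0.654 -0.023 -0.2;0.097 0.124 -0.009 -0.006 0.654 -0.023 -0.2;0.097 0.124 -0.009 -0.006 0.654 -0.023 -0.2;0.097 0.124 -0.009 -0.006 0.654 -0.023 -0.2")

```text
time: 4.92
ee_pos: [0.5164, -0.1069, 0.2745]
tcp_rot: [-179.4, -0.3, 92.0]
wrist_force: [0.7, 1.1, -2.0]
opening: 0.0427
grasp_force: 41.4
```

Request:
carry_out(targets="0.097 0.124 -0.009 -0.006 0.654 -0.023 -0.2;0.097 0.124 -0.009 -0.006 0.654 -0.023 -0.2;0.097 0.124 -0.009 -0.006 0.654 -0.023 -0.2;0.097 0.124 -0.009 -0.006 0.654 -0.023 -0.2;0.097 0.124 -0.009 -0.006 0.654 -0.023 -0.2;0.097 0.124 -0.009 -0.006 0.654 -0.023 -0.2;0.097 0.124 -0.009 -0.006 0.654 -0.023 -0.2;0.097 0.124 -0.009 -0.006 0.654 -0.023 -0.2")

```text
time: 5.58
ee_pos: [0.555, -0.0761, 0.2841]
tcp_rot: [-179.9, -30.2, 92.9]
wrist_force: [-0.4, 0.8, -3.0]
opening: 0.0426
grasp_force: 41.4
```

```bash
python3 - <<'E'
from h import *
ims={n:camera(n) for n in ('scene','side','wrist')}
print(cur().round(4), monitor.get_obs()['q'].round(1), monitor.get_obs()['opening'])
r=np.load('m0rel.npy'); print('mid est',(cur()@r).round(4))
s=cv2.resize(ims['scene'][220:400,230:410],(400,400)); d=cv2.resize(ims['side'][170:280,230:340],(400,400)); w=cv2.resize(ims['wrist'],(267,200))
o=np.zeros((600,800,3),np.uint8); o[:400,:400]=s; o[:400,400:]=d; o[400:,:267]=w; cv2.imwrite('pics/c4.png',o[:,:,::-1])
for n in ims: cv2.imwrite(f'pics/h_{n}.png',ims[n][:,:,::-1])
E
```

```text
[[-0.0432  0.9987 -0.0274  0.5549]
 [ 0.8656  0.0511  0.4982 -0.0765]
 [ 0.4989 -0.0022 -0.8666  0.2838]
 [ 0.      0.      0.      1.    ]] [-13.3  10.8   1.4  89.8  28.6  71.4] 0.04255002524325856
mid est [0.5488 0.0086 0.1461 1.    ]
```

View pics/c4.png

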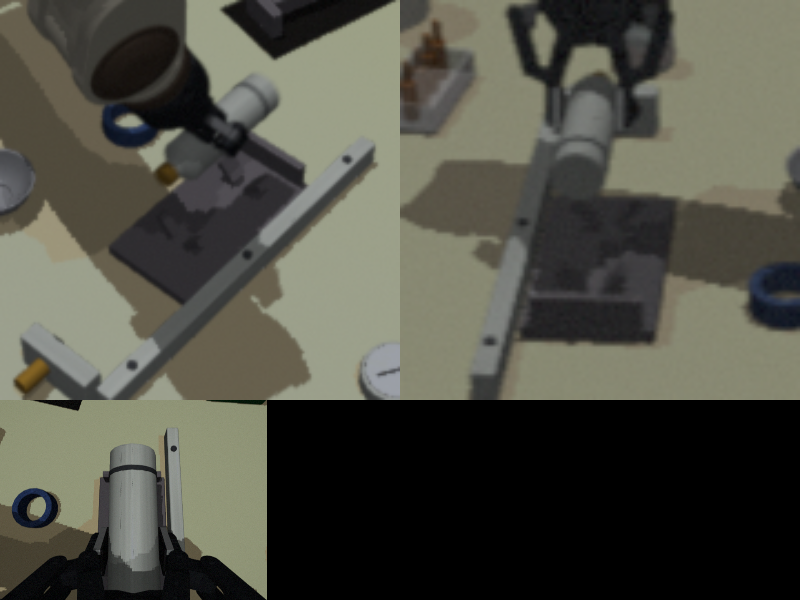

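```bash
python3 - <<'E'
from h import *
print('valve on z=.146',onz('scene',(300.5,300.5),.146).round(4),'expect',(.5488+.053*.0775,.0086-.0774))
V=dict(fx=420.8304,fy=420.8304,cx=319.5641,cy=238.9543,view=[[1.0,0.0007,-0.001,-0.5501],[0.001,-0.9478,0.3189,-0.0414],[-0.0007,-0.3189,-0.9478,0.379],[0,0,0,1]])
print('front saddle gap',onz('w',(322,239.6),.018,V).round(4),'rear',onz('w',(312.7,125),.018,V).round(4))
for x in (.048,-.053): print('expect',(.549+.053*x, .009-.9986*x))
T=cur(); G=tr(np.array([.549,.009,.055,1])[:3]-(T@np.load('m0rel.npy'))[:3])@T; rows(T,G,16,'down to +7mm')
rows(G,tr([0,0,-.009])@G,8,'last 9mm')
E
```

```text
valve on z=.146 [ 0.5536 -0.0759  0.146 ] expect (0.5529075, -0.0688)
front saddle gap [ 0.5523 -0.0377  0.018 ] rear [0.5445 0.0607 0.018 ]
expect (0.551544, -0.038932800000000004)
expect (0.5461910000000001, 0.0619258)
down to +7mm 16 [-0.071, 0.001, 0.124, 0.0, -0.0, 0.0]
last 9mm 8 [-0.014, 0.0, 0.024, 0.0, -0.0, 0.0]
```

Request:
carry_out(targets="-0.068 0 0.126 0 0 0 -0.2;-0.068 0 0.126 0 0 0 -0.2;-0.068 0 0.126 0 0 0 -0.2;-0.068 0 0.126 0 0 0 -0.2;-0.068 0 0.126 0 0 0 -0.2;-0.068 0 0.126 0 0 0 -0.2;-0.068 0 0.126 0 0 0 -0.2;-0.068 0 0.126 0 0 0 -0.2")

```text
time: 6.4
ee_pos: [0.5547, -0.0749, 0.2384]
tcp_rot: [-180.0, -30.0, 92.9]
wrist_force: [-0.6, -0.4, -2.0]
opening: 0.0424
grasp_force: 41.4
```

Request:
carry_out(targets="-0.068 0 0.126 0 0 0 -0.2;-0.068 0 0.126 0 0 0 -0.2;-0.068 0 0.126 0 0 0 -0.2;-0.068 0 0.126 0 0 0 -0.2;-0.068 0 0.126 0 0 0 -0.2;-0.068 0 0.126 0 0 0 -0.2;-0.068 0 0.126 0 0 0 -0.2;-0.068 0 0.126 0 0 0 -0.2")

```text
time: 7.07
ee_pos: [0.5547, -0.0737, 0.1927]
tcp_rot: [-180.0, -30.0, 92.9]
wrist_force: [-1.1, 0.6, 2.6]
opening: 0.0425
grasp_force: 41.8
```

```bash
python3 - <<'E'
from h import *
ims={n:camera(n) for n in ('scene','side')}
print((cur()@np.load('m0rel.npy')).round(4),monitor.get_obs()['wrist_force'])
s=cv2.resize(ims['scene'][250:390,250:390],(400,400),interpolation=2); d=cv2.resize(ims['side'][190:280,250:340],(400,400),interpolation=2)
cv2.imwrite('pics/c5.png',np.hstack([s,d])[:,:,::-1])
E
```

```text
[0.5483 0.0117 0.0551 1.    ] [-2.23885386 -0.25383612 -1.91884438]
```

View pics/c5.png

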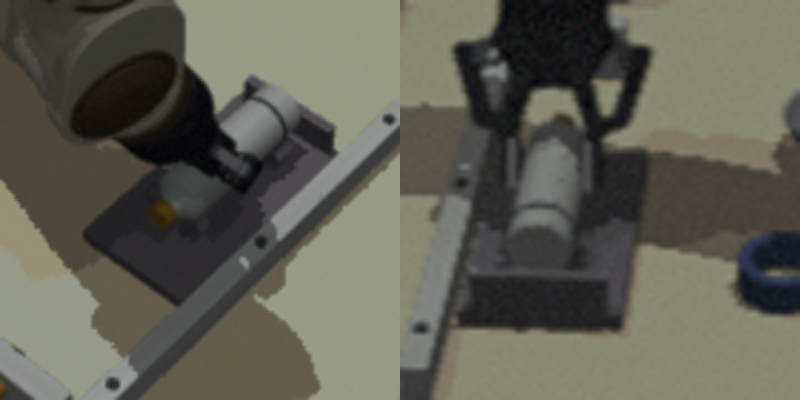

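Request:
carry_out(targets="-0.01 0 0.017 0 0 0 -0.2;-0.01 0 0.017 0 0 0 -0.2;-0.01 0 0.017 0 0 0 -0.2;-0.01 0 0.017 0 0 0 -0.2;-0.01 0 0.017 0 0 0 -0.2;-0.01 0 0.017 0 0 0 -0.2;-0.01 0 0.017 0 0 0 -0.2;0 0 0 0 0 0 -0.2")

```text
time: 7.83
ee_pos: [0.5543, -0.0738, 0.1916]
tcp_rot: [179.9, -30.1, 92.9]
wrist_force: [-17.8, -5.7, 30.8]
opening: 0.0424
grasp_force: 44.3
```

```bash
python3 - <<'E'
from h import *
print(onz('scene',(305,324.5),.055).round(4)); s=monitor.get_obs(); print((cur()@np.load('m0rel.npy')).round(4),s['wrist_force'],s['torque'])
E
```

```text
[ 0.5531 -0.0634  0.055 ]
[0.5486 0.0117 0.0542 1.    ] [-17.75703221  -5.69899586  30.75559216] [1.48329141 2.93322799 1.78793802]
```

Request:
carry_out(targets="0 -0.02 0 0 0 0 -0.2;0 -0.02 0 0 0 0 -0.2;0 -0.02 0 0 0 0 -0.2;0 -0.02 0 0 0 0 -0.2;0 -0.02 0 0 0 0 -0.2;0 0 0 0 0 0 -0.2;0 0 0 0 0 0 -0.2;0 0 0 0 0 0 -0.2")

```text
time: 8.5
ee_pos: [0.5518, -0.074, 0.1904]
tcp_rot: [179.7, -30.1, 93.1]
wrist_force: [1.3, -0.0, 12.5]
opening: 0.0425
grasp_force: 42.4
```

```bash
python3 - <<'E'
from h import *
s=monitor.get_obs(); print((cur()@np.load('m0rel.npy')).round(4),s['wrist_force'],s['torque'])
w=camera('wrist'); d=camera('side'); cv2.imwrite('pics/h2w.png',w[:,:,::-1]); cv2.imwrite('pics/h2s.png',d[:,:,::-1])
o=np.zeros((480,800,3),np.uint8); o[:,:480]=cv2.resize(w[40:360,160:480],(480,480),interpolation=2); o[:320,480:]=cv2.resize(d[190:280,250:340],(320,320),interpolation=2); cv2.imwrite('pics/c6.png',o[:,:,::-1])
E
```

```text
[0.5467 0.0115 0.0529 1.    ] [ 1.28643164 -0.03987731 12.47945716] [ 0.67570309 -0.15816447 -0.33309914]
```

View pics/c6.png

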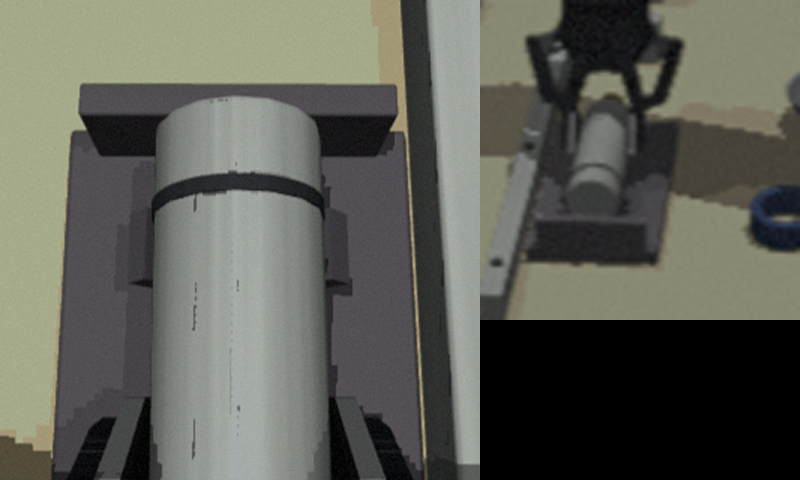

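Request:
carry_out(targets="0.018 0 0.003 0 -0.05 0 -0.2;0.018 0 0.003 0 -0.05 0 -0.2;0.018 0 0.003 0 -0.05 0 -0.2;0.018 0 0.003 0 -0.05 0 -0.2;0.018 0 0.003 0 -0.05 0 -0.2;0.018 0 0.003 0 -0.05 0 -0.2;0 0 0 0 0 0 -0.2;0 0 0 0 0 0 -0.2")

```text
time: 9.27
ee_pos: [0.5516, -0.0697, 0.1926]
tcp_rot: [179.6, -28.4, 93.1]
wrist_force: [-1.4, 0.0, 17.8]
opening: 0.0427
grasp_force: 42.8
```

```bash
python3 - <<'E'
from h import *
s=monitor.get_obs(); print((cur()@np.load('m0rel.npy')).round(4),s['wrist_force'],s['torque'])
E
```

```text
[0.5467 0.0117 0.0527 1.    ] [-1.38861609  0.02773993 17.75841984] [ 1.44553152  0.34691755 -0.0480534 ]
```

Request:
carry_out(targets="0.016 0 -0.027 0 0 0 -0.2;0.016 0 -0.027 0 0 0 -0.2;0 0 0 0 0 0 -0.2;0 0 0 0 0 0 0;0 0 0 0 0 0 0.05;0 0 0 0 0 0 0.1;0 0 0 0 0 0 0.2;0 0 0 0 0 0 0.3")

```text
time: 9.93
ee_pos: [0.5501, -0.0697, 0.1912]
tcp_rot: [-179.9, -28.3, 92.9]
wrist_force: [0.2, -0.1, 0.4]
opening: 0.0556
grasp_force: 0.0
```

Request:
carry_out(targets="0 0 -0.1 0 0 0 0.35;0 0 -0.2 0 0 0 0.35;0 0 -0.3 0 0 0 0.35;0 0 -0.4 0 0 0 0.35;0 0 -0.5 0 0 0 0.35;0 0 -0.5 0 0 0 0.35;0 0 -0.5 0 0 0 0.35;0 0 -0.5 0 0 0 0.35")

```text
time: 10.6
ee_pos: [0.5532, -0.1272, 0.2989]
tcp_rot: [-180.0, -28.3, 92.9]
wrist_force: [0.4, -0.4, 0.4]
opening: 0.0579
grasp_force: 0.0
```

```bash
python3 - <<'E'
from h import *
# stick above-look pose: tool down over mat, tool x = +y-ish (head is -y): camera at +x side
S=np.array([.398,.351,.026]); R=Rz((.2,.98,0),(0,0,-1)); T=pose(R,[.4,.345,.17]); rows(cur(),T,24,'to stick look'); print(cur().round(3))
w=camera('wrist'); d=camera('side'); 
o=np.zeros((480,800,3),np.uint8); o[:360,:480]=cv2.resize(w,(480,360)); o[:320,480:]=cv2.resize(d[190:280,250:340],(320,320),interpolation=2); cv2.imwrite('pics/c7.png',o[:,:,::-1])
E
```

```text
to stick look 24 [0.476, -0.194, 0.099, -0.026, -0.204, 0.103]
[[-0.045  0.999 -0.024  0.553]
 [ 0.88   0.051  0.473 -0.127]
 [ 0.474 -0.    -0.881  0.299]
 [ 0.     0.     0.     1.   ]]
```

View pics/c7.png

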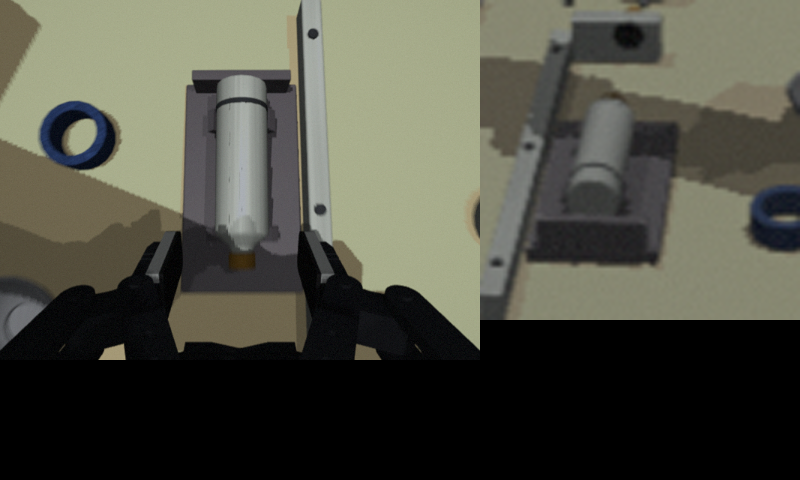

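Request:
carry_out(targets="0.476 -0.194 0.099 -0.026 -0.204 0.103 0.35;0.476 -0.194 0.099 -0.026 -0.204 0.103 0.35;0.476 -0.194 0.099 -0.026 -0.204 0.103 0.35;0.476 -0.194 0.099 -0.026 -0.204 0.103 0.35;0.476 -0.194 0.099 -0.026 -0.204 0.103 0.35;0.476 -0.194 0.099 -0.026 -0.204 0.103 0.35;0.476 -0.194 0.099 -0.026 -0.204 0.103 0.35;0.476 -0.194 0.099 -0.026 -0.204 0.103 0.35")

```text
time: 11.37
ee_pos: [0.4886, 0.0252, 0.3312]
tcp_rot: [-179.1, -18.8, 87.8]
wrist_force: [0.2, 0.2, -0.1]
opening: 0.0575
grasp_force: 0.0
```

Request:
carry_out(targets="0.476 -0.194 0.099 -0.026 -0.204 0.103 0.35;0.476 -0.194 0.099 -0.026 -0.204 0.103 0.35;0.476 -0.194 0.099 -0.026 -0.204 0.103 0.35;0.476 -0.194 0.099 -0.026 -0.204 0.103 0.35;0.476 -0.194 0.099 -0.026 -0.204 0.103 0.35;0.476 -0.194 0.099 -0.026 -0.204 0.103 0.35;0.476 -0.194 0.099 -0.026 -0.204 0.103 0.35;0.476 -0.194 0.099 -0.026 -0.204 0.103 0.35")

```text
time: 12.03
ee_pos: [0.4377, 0.1843, 0.3403]
tcp_rot: [-179.2, -9.4, 83.1]
wrist_force: [0.8, -0.1, -0.0]
opening: 0.058
grasp_force: 0.0
```

Request:
carry_out(targets="0.476 -0.194 0.099 -0.026 -0.204 0.103 0.35;0.476 -0.194 0.099 -0.026 -0.204 0.103 0.35;0.476 -0.194 0.099 -0.026 -0.204 0.103 0.35;0.476 -0.194 0.099 -0.026 -0.204 0.103 0.35;0.476 -0.194 0.099 -0.026 -0.204 0.103 0.35;0.476 -0.194 0.099 -0.026 -0.204 0.103 0.35;0.476 -0.194 0.099 -0.026 -0.204 0.103 0.35;0.476 -0.194 0.099 -0.026 -0.204 0.103 0.35")

```text
time: 12.7
ee_pos: [0.4, 0.3464, 0.3233]
tcp_rot: [-180.0, -0.0, 78.5]
wrist_force: [-0.1, 0.0, -0.3]
opening: 0.0578
grasp_force: 0.0
```

```bash
python3 - <<'E'
from h import *
c=get_calibration('wrist'); w=camera('wrist'); cv2.imwrite('pics/ws.png',w[:,:,::-1]); print(cur().round(3))
np.save('cw.npy',np.array([c],dtype=object),allow_pickle=True)
g=w.max(2).astype(int)
# intensity levels: mat black / stick grey
o=onz; 
for p in ((.398,.351,.003),(.42,.351,.003),(.398,.351,.036),(.38,.27,.039)):
    u=proj('wrist',p,c); print(p,u.round(0),w[int(u[1])-1:int(u[1])+2,int(u[0])-1:int(u[0])+2].mean((0,1)).round() if 0<u[1]<479 else None)
cv2.imwrite('pics/c8.png',w[:,:,::-1])
print('levels',np.histogram(g,bins=np.arange(0,260,15)))
E
```

```text
[[ 0.199  0.98  -0.002  0.399]
 [ 0.98  -0.199 -0.001  0.349]
 [-0.001 -0.001 -1.     0.322]
 [ 0.     0.     0.     1.   ]]
(0.398, 0.351, 0.003) [315. 214.] [52. 50. 54.]
(0.42, 0.351, 0.003) [346. 208.] [13. 12. 12.]
(0.398, 0.351, 0.036) [314. 227.] [53. 51. 54.]
(0.38, 0.27, 0.039) [313. 344.] [155. 143. 111.]
levels (array([ 35284,  38875,   4263,   4723,   6951,   1858,   1237,   1674,
         3564,   3308,  44189,   1596,   1679,   1715,  48950, 107334,
            0]), array([  0,  15,  30,  45,  60,  75,  90, 105, 120, 135, 150, 165, 180,
       195, 210, 225, 240, 255]))
```

```bash
python3 - <<'E'
from h import *
w=cv2.imread('pics/ws.png'); g=w.max(2)
sat=w.max(2).astype(int)-w.min(2)
m=((g>32)&(g<125)&(sat<25)).astype(np.uint8)
k,l,s,ce=cv2.connectedComponentsWithStats(m); j=l[214,315]; print(s[j])
for r in range(s[j][1],s[j][1]+s[j][3],10):
    xs=np.where(l[r]==j)[0]; print(r,xs.min(),xs.max(),len(xs),int(np.median(g[r,xs])))
E
```

```text
[ 245   90  141  250 8011]
90 311 311 1 34
100 307 343 10 84
110 307 343 9 76
120 306 342 9 80
130 305 341 10 84
140 305 340 9 92
150 304 339 9 79
160 304 339 9 80
170 303 337 8 76
180 303 337 25 72
190 303 336 34 70
200 303 335 33 61
210 303 334 32 56
220 301 333 33 54
230 301 333 33 53
240 301 331 31 57
250 300 331 32 68
260 299 330 32 67
270 299 330 32 67
280 298 328 31 68
290 298 327 30 65
300 273 347 70 37
310 270 384 71 40
320 266 384 89 62
330 245 383 90 67
```

```bash
python3 - <<'E'
from h import *
c=np.load('cw.npy',allow_pickle=True)[0]
w=cv2.imread('pics/ws.png'); g=w.max(2).astype(int)
print('col325',list(zip(range(70,124,2),g[70:124:2,325])))
print('col313',list(zip(range(284,380,3),g[284:380:3,313])))
print('row330',g[326,235:395:5], 'row318',g[318,235:395:5])
a=onz('w',(325,110),.039,c); b=onz('w',(313,280),.039,c); u=(b-a)/np.linalg.norm(b-a); print(a.round(4),b.round(4),'yaw',np.degrees(np.arctan2(u[1],u[0])))
E
```

```text
col325 [(70, np.int64(29)), (72, np.int64(25)), (74, np.int64(28)), (76, np.int64(25)), (78, np.int64(25)), (80, np.int64(27)), (82, np.int64(24)), (84, np.int64(25)), (86, np.int64(23)), (88, np.int64(22)), (90, np.int64(18)), (92, np.int64(43)), (94, np.int64(65)), (96, np.int64(95)), (98, np.int64(112)), (100, np.int64(129)), (102, np.int64(134)), (104, np.int64(135)), (106, np.int64(135)), (108, np.int64(137)), (110, np.int64(134)), (112, np.int64(138)), (114, np.int64(137)), (116, np.int64(134)), (118, np.int64(137)), (120, np.int64(136)), (122, np.int64(138))]
col313 [(284, np.int64(65)), (287, np.int64(69)), (290, np.int64(68)), (293, np.int64(69)), (296, np.int64(69)), (299, np.int64(69)), (302, np.int64(70)), (305, np.int64(65)), (308, np.int64(71)), (311, np.int64(69)), (314, np.int64(63)), (317, np.int64(62)), (320, np.int64(67)), (323, np.int64(71)), (326, np.int64(69)), (329, np.int64(67)), (332, np.int64(66)), (335, np.int64(93)), (338, np.int64(131)), (341, np.int64(153)), (344, np.int64(155)), (347, np.int64(154)), (350, np.int64(154)), (353, np.int64(153)), (356, np.int64(149)), (359, np.int64(157)), (362, np.int64(153)), (365, np.int64(153)), (368, np.int64(153)), (371, np.int64(151)), (374, np.int64(155)), (377, np.int64(153))]
row330 [  6   5  72  13  11  17  27  66  63  64  65  67  67  66  68  68  68  69
  68  69  69  70  68  71  32  15  12   4  18  15 115 153] row318 [ 14   6  45  17  10  15  26  61  59  53  53  51  49  61  67  63  64  64
  51  43  34  36  36  34  19  13  13  16  12  16 110 157]
[0.4184 0.4195 0.039 ] [0.39   0.3168 0.039 ] yaw -105.47975954620881
```

```bash
python3 - <<'E'
from h import *
c=np.load('cw.npy',allow_pickle=True)[0]
t=onz('w',(326,95.5),.039,c); h=onz('w',(309.5,335.5),.039,c); L=np.linalg.norm(h-t); u=(h-t)/L; print(t,h,L,np.degrees(np.arctan2(u[1],u[0])))
gp=t+u*75*L/159; gp[2]=.026; print('grip',gp)
T=cur(); R=Rz(-u,(0,0,-1)); H=pose(R,gp); rows(T,tr([0,0,.05])@H,8,'above5cm'); rows(tr([0,0,.05])@H,H,8,'down')
np.save('stick0.npy',H); print(H)
E
```

```text
[0.42049048 0.42707319 0.039     ] [0.37916699 0.27674208 0.039     ] 0.15590725128697153 -105.37002588398751
grip [0.40099827 0.35616229 0.026     ]
above5cm 8 [0.024, -0.0, 0.285, -0.002, 0.002, 0.085]
down 8 [0.0, 0.0, 0.156, 0.0, 0.0, 0.0]
[[ 0.26505172  0.9642342   0.          0.40099827]
 [ 0.9642342  -0.26505172  0.          0.35616229]
 [ 0.          0.         -1.          0.181     ]
 [ 0.          0.          0.          1.        ]]
```

Request:
carry_out(targets="0.024 0 0.285 0 0 0.085 0.3;0.024 0 0.285 0 0 0.085 0.3;0.024 0 0.285 0 0 0.085 0.3;0.024 0 0.285 0 0 0.085 0.3;0.024 0 0.285 0 0 0.085 0.3;0.024 0 0.285 0 0 0.085 0.3;0.024 0 0.285 0 0 0.085 0.3;0.024 0 0.285 0 0 0.085 0.3")

```text
time: 13.42
ee_pos: [0.4024, 0.3529, 0.2313]
tcp_rot: [-180.0, -0.1, 74.5]
wrist_force: [-0.1, 0.0, 0.2]
opening: 0.0557
grasp_force: 0.0
```

Request:
carry_out(targets="0 0 0.17 0 0 0 0.3;0 0 0.17 0 0 0 0.3;0 0 0.17 0 0 0 0.3;0 0 0.17 0 0 0 0.3;0 0 0.17 0 0 0 0.3;0 0 0.17 0 0 0 0.3;0 0 0.14 0 0 0 0.3;0 0 0 0 0 0 0.3")

```text
time: 14.08
ee_pos: [0.402, 0.3529, 0.1847]
tcp_rot: [-179.9, 0.0, 74.6]
wrist_force: [-0.8, 0.1, -0.3]
opening: 0.0556
grasp_force: 0.0
```

Request:
carry_out(targets="0 0 0 0 0 0 0;0 0 0 0 0 0 -0.2;0 0 0 0 0 0 -0.4;0 0 0 0 0 0 -0.6;0 0 0 0 0 0 -0.7;0 0 0 0 0 0 -0.8;0 0 0 0 0 0 -0.8;0 0 0 0 0 0 -0.8", newtons=50)

```text
time: 14.75
ee_pos: [0.4025, 0.3533, 0.1867]
tcp_rot: [180.0, -0.1, 74.6]
wrist_force: [0.2, 0.8, 4.5]
opening: 0.019
grasp_force: 49.7
```

```bash
cat >> h.py <<'E'
XD=np.array([.0525,-.99862,0]); YD=np.array([.99862,.0525,0]); K=np.array([.619,-.2145,0])
def dk(x,y,z): return K+XD*x+YD*y+[0,0,z]
def indk(p): p=np.array(p)-K; return np.array([p@XD,p@YD,p[2]]).round(4)
E
python3 - <<'E'
from h import *
T=cur(); np.save('stickT.npy',T); print(T[:3,3])
U=tr([0,0,.06])@T; rows(T,U,8,'up')
P=np.eye(4); P[:3,:3]=Rz(-XD,(0,0,-1)); P[:3,3]=dk(-.432,-.056,T[2,3]-.0005); Q=tr([0,0,.06])@P
rows(U,Q,16,'over'); rows(Q,P,8,'down'); print(P[:3,3])
E
```

```text
[0.40248367 0.35332732 0.18669728]
up 8 [0.0, 0.0, -0.187, -0.0, -0.0, -0.0]
over 16 [-0.192, 0.241, 0.001, 0.0, -0.001, -0.201]
down 8 [0.0, 0.0, 0.187, 0.0, 0.0, 0.0]
[0.54039728 0.21396384 0.18619728]
```

Request:
carry_out(targets="0 0 -0.187 0 0 0 -0.8;0 0 -0.187 0 0 0 -0.8;0 0 -0.187 0 0 0 -0.8;0 0 -0.187 0 0 0 -0.8;0 0 -0.187 0 0 0 -0.8;0 0 -0.187 0 0 0 -0.8;0 0 -0.187 0 0 0 -0.8;0 0 -0.187 0 0 0 -0.8")

```text
time: 15.42
ee_pos: [0.4023, 0.3531, 0.2468]
tcp_rot: [-180.0, -0.1, 74.6]
wrist_force: [0.3, 0.2, -1.1]
opening: 0.0192
grasp_force: 48.9
```

Request:
carry_out(targets="-0.192 0.241 0 0 0 -0.201 -0.8;-0.192 0.241 0 0 0 -0.201 -0.8;-0.192 0.241 0 0 0 -0.201 -0.8;-0.192 0.241 0 0 0 -0.201 -0.8;-0.192 0.241 0 0 0 -0.201 -0.8;-0.192 0.241 0 0 0 -0.201 -0.8;-0.192 0.241 0 0 0 -0.201 -0.8;-0.192 0.241 0 0 0 -0.201 -0.8")

```text
time: 16.08
ee_pos: [0.4661, 0.2772, 0.2463]
tcp_rot: [-180.0, -0.1, 83.9]
wrist_force: [-0.1, 0.2, -1.7]
opening: 0.0193
grasp_force: 49.0
```

Request:
carry_out(targets="-0.192 0.241 0 0 0 -0.201 -0.8;-0.192 0.241 0 0 0 -0.201 -0.8;-0.192 0.241 0 0 0 -0.201 -0.8;-0.192 0.241 0 0 0 -0.201 -0.8;-0.192 0.241 0 0 0 -0.201 -0.8;-0.192 0.241 0 0 0 -0.201 -0.8;-0.192 0.241 0 0 0 -0.201 -0.8;-0.192 0.241 0 0 0 -0.201 -0.8")

```text
time: 16.75
ee_pos: [0.5408, 0.213, 0.2461]
tcp_rot: [-180.0, -0.1, 93.1]
wrist_force: [0.7, 0.6, -1.1]
opening: 0.0194
grasp_force: 48.9
```

```bash
python3 - <<'E'
from h import *
T=cur(); P=np.eye(4); P[:3,:3]=Rz(-XD,(0,0,-1)); P[:3,3]=dk(-.432,-.056,.1862); rows(T,P,8,'down'); print(indk(T[:3,3]),monitor.get_obs()['opening'])
s=camera('scene'); d=camera('side'); w=camera('wrist')
for n,i in (('s',s),('d',d),('w',w)): cv2.imwrite(f'pics/p_{n}.png',i[:,:,::-1])
E
```

```text
down 8 [0.003, -0.001, 0.187, -0.0, -0.002, 0.001]
[-0.431  -0.0556  0.2461] 0.019361484785328217
```

Request:
carry_out(targets="0 0 0.187 0 0 0 -0.8;0 0 0.187 0 0 0 -0.8;0 0 0.187 0 0 0 -0.8;0 0 0.187 0 0 0 -0.8;0 0 0.187 0 0 0 -0.8;0 0 0.187 0 0 0 -0.8;0 0 0.187 0 0 0 -0.8;0 0 0.17 0 0 0 -0.8")

```text
time: 17.57
ee_pos: [0.5402, 0.2135, 0.1856]
tcp_rot: [-180.0, -0.1, 93.0]
wrist_force: [-0.1, 0.2, -0.8]
opening: 0.0193
grasp_force: 49.1
```

Request:
carry_out(targets="-0.06 0 0 0 0 0 -0.8;-0.06 0 0 0 0 0 -0.8;-0.06 0 0 0 0 0 -0.8;-0.06 0 0 0 0 0 -0.8;-0.06 0 0 0 0 0 -0.8;-0.06 0 0 0 0 0 -0.8;-0.06 0 0 0 0 0 -0.8;-0.06 0 0 0 0 0 -0.8")

```text
time: 18.23
ee_pos: [0.5414, 0.1941, 0.1867]
tcp_rot: [180.0, -0.1, 93.0]
wrist_force: [0.4, 0.1, -1.8]
opening: 0.0192
grasp_force: 49.0
```

Request:
carry_out(targets="-0.06 0.01 0 0 0 0 -0.8;-0.06 0.01 0 0 0 0 -0.8;-0.06 0.01 0 0 0 0 -0.8;-0.06 0.01 0 0 0 0 -0.8;-0.06 0.01 0 0 0 0 -0.8;-0.06 0.01 0 0 0 0 -0.8;-0.06 0.01 0 0 0 0 -0.8;-0.06 0.01 0 0 0 0 -0.8")

```text
time: 18.9
ee_pos: [0.5456, 0.1757, 0.1867]
tcp_rot: [-180.0, -0.2, 93.0]
wrist_force: [-1.5, 4.7, -0.6]
opening: 0.0191
grasp_force: 49.1
```

Request:
carry_out(targets="-0.09 0.005 0 0 0 0 -0.8;-0.09 0.005 0 0 0 0 -0.8;-0.09 0.005 0 0 0 0 -0.8;-0.09 0.005 0 0 0 0 -0.8;-0.09 0.005 0 0 0 0 -0.8;-0.09 0.005 0 0 0 0 -0.8;-0.09 0.005 0 0 0 0 -0.8;-0.09 0.005 0 0 0 0 -0.8")

```text
time: 19.57
ee_pos: [0.5486, 0.147, 0.1867]
tcp_rot: [-180.0, -0.2, 93.0]
wrist_force: [-2.7, 7.1, -0.7]
opening: 0.0192
grasp_force: 49.2
```

```bash
python3 - <<'E'
from h import *
s=monitor.get_obs(); print(s['wrist_force'],s['torque'],indk(s['ee_pos']))
w=camera('wrist'); d=camera('side'); sc=camera('scene')
for n,i in (('s',sc),('d',d),('w',w)): cv2.imwrite(f'pics/q_{n}.png',i[:,:,::-1])
o=np.zeros((600,800,3),np.uint8); o[:300,:400]=cv2.resize(w,(400,300)); o[:400,400:]=cv2.resize(d[180:280,240:340],(400,400),interpolation=2); o[300:,:400]=cv2.resize(sc[255:405,230:430],(400,300),interpolation=2); cv2.imwrite('pics/c9.png',o[:,:,::-1])
E
```

```text
[-2.72462766  7.08879453 -0.72603032] [ 1.36045587  0.43727687 -0.13598149] [-0.3647 -0.0513  0.1867]
```

View pics/c9.png

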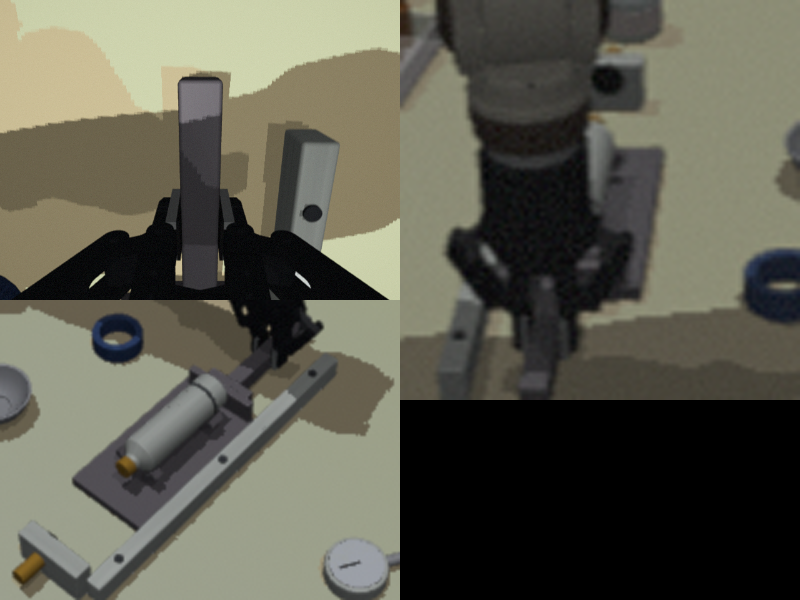

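Request:
carry_out(targets="-0.1 0.002 0 0 0 0 -0.8;-0.1 0.002 0 0 0 0 -0.8;-0.1 0.002 0 0 0 0 -0.8;-0.1 0.002 0 0 0 0 -0.8;-0.1 0.002 0 0 0 0 -0.8;-0.1 0.002 0 0 0 0 -0.8;-0.1 0.002 0 0 0 0 -0.8;-0.1 0.002 0 0 0 0 -0.8")

```text
time: 20.38
ee_pos: [0.5505, 0.1155, 0.1866]
tcp_rot: [-179.9, -0.2, 93.1]
wrist_force: [-6.3, 10.8, 1.7]
opening: 0.0188
grasp_force: 49.6
```

Request:
carry_out(targets="-0.1 0.001 0 0 0 0 -0.8;-0.1 0.001 0 0 0 0 -0.8;-0.1 0.001 0 0 0 0 -0.8;-0.1 0.001 0 0 0 0 -0.8;-0.1 0.001 0 0 0 0 -0.8;-0.1 0.001 0 0 0 0 -0.8;-0.1 0.001 0 0 0 0 -0.8;-0.1 0.001 0 0 0 0 -0.8")

```text
time: 21.05
ee_pos: [0.5523, 0.0837, 0.1866]
tcp_rot: [-179.9, -0.3, 93.1]
wrist_force: [-5.7, 12.8, 4.2]
opening: 0.019
grasp_force: 49.8
```

Request:
carry_out(targets="-0.05 0.001 0 0 0 0 -0.8;-0.05 0.001 0 0 0 0 -0.8;-0.05 0.001 0 0 0 0 -0.8;-0.04 0.001 0 0 0 0 -0.8;-0.04 0.001 0 0 0 0 -0.8;-0.04 0.001 0 0 0 0 -0.8;-0.04 0.001 0 0 0 0 -0.8;-0.04 0 0 0 0 0 -0.8")

```text
time: 21.72
ee_pos: [0.5532, 0.07, 0.1865]
tcp_rot: [-179.9, -0.3, 93.1]
wrist_force: [-8.5, 13.0, 4.1]
opening: 0.0187
grasp_force: 49.9
```

```bash
python3 - <<'E'
from h import *
s=monitor.get_obs(); print(s['wrist_force'],s['torque'],indk(s['ee_pos']))
E
```

```text
[-8.48690045 12.98448799  4.0873552 ] [ 2.23980854  1.47412978 -0.43981772] [-0.2876 -0.0507  0.1865]
```

Now the last millimetres, slowly, until the force rises at the stop.

Request:
carry_out(targets="-0.02 -0.003 0 0 0 0 -0.8;-0.02 -0.003 0 0 0 0 -0.8;-0.02 -0.003 0 0 0 0 -0.8;-0.02 -0.003 0 0 0 0 -0.8;-0.02 0 0 0 0 0 -0.8;-0.02 0 0 0 0 0 -0.8;-0.02 0 0 0 0 0 -0.8;-0.02 0 0 0 0 0 -0.8")

```text
time: 22.38
ee_pos: [0.5533, 0.0647, 0.1866]
tcp_rot: [-179.9, -0.5, 93.1]
wrist_force: [-6.6, 26.8, 1.9]
opening: 0.0192
grasp_force: 49.8
```

```bash
python3 - <<'E'
from h import *
s=monitor.get_obs(); print(s['wrist_force'],s['torque'],indk(s['ee_pos']))
E
```

```text
[-6.55605272 26.76829905  1.92828417] [ 4.94345942  1.3426062  -0.41551541] [-0.2823 -0.051   0.1866]
```

Request:
carry_out(targets="-0.02 0 0 0 0 0 -0.8;-0.02 0 0 0 0 0 -0.8;-0.02 0 0 0 0 0 -0.8;0 0 0 0 0 0 -0.8;0 0 0 0 0 0 -0.8;0 0 0 0 0 0 -0.8;0 0 0 0 0 0 -0.8;0 0 0 0 0 0 -0.8")

```text
time: 23.05
ee_pos: [0.5533, 0.064, 0.1867]
tcp_rot: [-179.9, -0.7, 93.3]
wrist_force: [-8.2, 35.7, 3.7]
opening: 0.019
grasp_force: 49.9
```

Request:
carry_out(targets="0.05 0 0 0 0 0 -0.8;0.05 0 0 0 0 0 -0.8;0.1 0 0 0 0 0 -0.8;0.1 0 0 0 0 0 -0.8;0.2 0 0 0 0 0 -0.8;0.3 0 0 0 0 0 -0.8;0.4 0 0 0 0 0 -0.8;0.4 0 0 0 0 0 -0.8")

```text
time: 23.72
ee_pos: [0.5506, 0.1249, 0.1865]
tcp_rot: [180.0, -0.1, 93.0]
wrist_force: [0.4, -0.0, -0.6]
opening: 0.0191
grasp_force: 49.0
```

```bash
python3 - <<'E'
from h import *
T=cur(); G=np.load('stickT.npy'); print(indk(T[:3,3]))
ims={n:camera(n) for n in ('scene','wrist','side')}
for n in ims: cv2.imwrite(f'pics/r_{n}.png',ims[n][:,:,::-1])
# sled front-to-stop check in scene: expected corner pixels when home
for n,p in dict(FL=dk(0,-.11,.014),FR=dk(0,0,.014),TL=dk(-.2,-.11,.014),TLp=dk(-.2,-.1,.042),TRp=dk(-.2,-.01,.042),stopL=dk(0,-.085,.045)).items(): print(n,proj('scene',p).round(1))
Gu=tr([0,0,.06])@G; U=tr([0,0,.06])@T; rows(T,U,8,'up'); rows(U,Gu,24,'back'); rows(Gu,G,8,'down')
E
```

```text
[-0.3425 -0.0505  0.1865]
FL [239.6 366.9]
FR [276.7 395.9]
TL [301.5 312.6]
TLp [304.5 306.9]
TRp [334.7 327. ]
stopL [246.6 364.8]
up 8 [0.0, 0.0, -0.187, -0.0, 0.0, -0.0]
back 24 [0.222, -0.178, 0.0, -0.0, 0.0, 0.134]
down 8 [-0.0, -0.0, 0.187, -0.0, -0.0, -0.0]
```

Request:
carry_out(targets="0 0 -0.187 0 0 0 -0.8;0 0 -0.187 0 0 0 -0.8;0 0 -0.187 0 0 0 -0.8;0 0 -0.187 0 0 0 -0.8;0 0 -0.187 0 0 0 -0.8;0 0 -0.187 0 0 0 -0.8;0 0 -0.187 0 0 0 -0.8;0 0 -0.187 0 0 0 -0.8")

```text
time: 24.53
ee_pos: [0.5507, 0.1238, 0.2472]
tcp_rot: [180.0, -0.1, 93.0]
wrist_force: [0.9, -0.3, -0.3]
opening: 0.0188
grasp_force: 49.1
```

Request:
carry_out(targets="0.222 -0.178 0 0 0 0.134 -0.8;0.222 -0.178 0 0 0 0.134 -0.8;0.222 -0.178 0 0 0 0.134 -0.8;0.222 -0.178 0 0 0 0.134 -0.8;0.222 -0.178 0 0 0 0.134 -0.8;0.222 -0.178 0 0 0 0.134 -0.8;0.222 -0.178 0 0 0 0.134 -0.8;0.222 -0.178 0 0 0 0.134 -0.8")

```text
time: 25.2
ee_pos: [0.493, 0.195, 0.2469]
tcp_rot: [-180.0, -0.1, 86.8]
wrist_force: [-0.8, 0.2, -0.6]
opening: 0.0192
grasp_force: 49.1
```

Request:
carry_out(targets="0.222 -0.178 0 0 0 0.134 -0.8;0.222 -0.178 0 0 0 0.134 -0.8;0.222 -0.178 0 0 0 0.134 -0.8;0.222 -0.178 0 0 0 0.134 -0.8;0.222 -0.178 0 0 0 0.134 -0.8;0.222 -0.178 0 0 0 0.134 -0.8;0.222 -0.178 0 0 0 0.134 -0.8;0.222 -0.178 0 0 0 0.134 -0.8")

```text
time: 25.87
ee_pos: [0.4436, 0.2714, 0.247]
tcp_rot: [-180.0, -0.1, 80.7]
wrist_force: [-0.4, 0.0, -0.8]
opening: 0.0194
grasp_force: 49.1
```

Request:
carry_out(targets="0.222 -0.178 0 0 0 0.134 -0.8;0.222 -0.178 0 0 0 0.134 -0.8;0.222 -0.178 0 0 0 0.134 -0.8;0.222 -0.178 0 0 0 0.134 -0.8;0.222 -0.178 0 0 0 0.134 -0.8;0.222 -0.178 0 0 0 0.134 -0.8;0.222 -0.178 0 0 0 0.134 -0.8;0.222 -0.178 0 0 0 0.134 -0.8")

```text
time: 26.53
ee_pos: [0.4026, 0.3527, 0.2471]
tcp_rot: [-180.0, -0.1, 74.6]
wrist_force: [-1.3, 0.2, -1.2]
opening: 0.0192
grasp_force: 49.1
```

```bash
python3 - <<'E'
from h import *
T=cur(); G=np.load('stickT.npy'); rows(T,G,8,'down'); print(T[:3,3],G[:3,3])
# sled check with scene, arm away
im=camera('scene'); cv2.imwrite('pics/t_scene.png',im[:,:,::-1]); g=im.max(2).astype(int)
a,b=proj('scene',dk(-.05,-.13,.014)),proj('scene',dk(-.05,-.09,.014))
for x in (-.04,-.15):
    ys=np.arange(-.125,-.095,.0015); print('left edge at x',x,[int(g[int(round(p[1])),int(round(p[0]))]) for p in (proj('scene',dk(x,y,.014)) for y in ys)], 'edge idx expected',round(.015/.0015))
ys=np.arange(-.23,-.18,.0025); print('tail',[int(g[int(round(p[1])),int(round(p[0]))]) for p in (proj('scene',dk(x,-.085,.042)) for x in ys)],'plate top outer edge idx 12')
E
```

```text
down 8 [0.001, -0.001, 0.189, -0.001, 0.001, -0.001]
[0.40261836 0.35273498 0.24705801] [0.40248367 0.35332732 0.18669728]
left edge at x -0.04 [152, 152, 152, 152, 152, 152, 150, 150, 115, 115, 87, 79, 79, 79, 80, 80, 79, 79, 79, 79] edge idx expected 10
left edge at x -0.15 [152, 152, 152, 152, 152, 152, 152, 152, 124, 124, 91, 79, 79, 79, 82, 82, 92, 111, 123, 123] edge idx expected 10
tail [152, 152, 152, 153, 152, 151, 151, 151, 152, 152, 151, 124, 104, 85, 82, 88, 104, 74, 85, 83, 83] plate top outer edge idx 12
```

Request:
carry_out(targets="0 0 0.19 0 0 0 -0.8;0 0 0.19 0 0 0 -0.8;0 0 0.19 0 0 0 -0.8;0 0 0.19 0 0 0 -0.8;0 0 0.19 0 0 0 -0.8;0 0 0.19 0 0 0 -0.8;0 0 0.19 0 0 0 -0.8;0 0 0.17 0 0 0 -0.8")

```text
time: 27.25
ee_pos: [0.4029, 0.3522, 0.1862]
tcp_rot: [-180.0, -0.1, 74.6]
wrist_force: [-19.4, -12.2, 55.5]
opening: 0.0189
grasp_force: 57.2
```

Request:
carry_out(targets="0 0 0.01 0 0 0 -0.8;0 0 0 0 0 0 -0.8;0 0 0 0 0 0 -0.8;0 0 0 0 0 0 -0.8;0 0 0 0 0 0 -0.8;0 0 0 0 0 0 -0.8;0 0 0 0 0 0 -0.8;0 0 0 0 0 0 -0.8")

```text
time: 27.92
ee_pos: [0.4029, 0.3523, 0.1862]
tcp_rot: [-180.0, -0.1, 74.6]
wrist_force: [0.2, -2.4, 1.4]
opening: 0.0191
grasp_force: 50.4
```

Request:
carry_out(targets="0 0 0 0 0 0 -0.5;0 0 0 0 0 0 -0.4;0 0 0 0 0 0 -0.3;0 0 0 0 0 0 -0.1;0 0 0 0 0 0 0.1;0 0 0 0 0 0 0.2;0 0 0 0 0 0 0.3;0 0 -0.05 0 0 0 0.3")

```text
time: 28.58
ee_pos: [0.4028, 0.3522, 0.1879]
tcp_rot: [-180.0, -0.0, 74.6]
wrist_force: [-0.4, 0.0, -0.5]
opening: 0.0555
grasp_force: 0.0
```

Request:
carry_out(targets="0 0 -0.1 0 0 0 0.3;0 0 -0.2 0 0 0 0.3;0 0 -0.4 0 0 0 0.3;0 0 -0.5 0 0 0 0.3;0 0 -0.6 0 0 0 0.3;0 0 -0.6 0 0 0 0.3;0 0 -0.6 0 0 0 0.3;0 0 -0.3 0 0 0 0.3")

```text
time: 29.25
ee_pos: [0.4031, 0.3522, 0.3241]
tcp_rot: [179.9, -0.3, 74.6]
wrist_force: [-0.2, 0.4, 0.5]
opening: 0.0555
grasp_force: 0.0
```

Request:
carry_out(targets="0 0 0 0 0 0 0.3;0 0 0 0 0 0 0.3;0 0 0 0 0 0 0.3;0 0 0 0 0 0 0.3;0 0 0 0 0 0 0.3;0 0 0 0 0 0 0.3;0 0 0 0 0 0 0.3;0 0 0 0 0 0 0.3")

```text
time: 29.92
ee_pos: [0.4029, 0.3521, 0.3199]
tcp_rot: [-180.0, -0.1, 74.6]
wrist_force: [0.2, 0.5, -0.1]
opening: 0.0556
grasp_force: 0.0
```

```bash
python3 - <<'E'
from h import *
c=get_calibration('wrist'); w=camera('wrist')[:,:,::-1]; g=w.max(2).astype(int); sat=g-w.min(2); print(cur()[:3,3].round(4))
u=np.array([-.265,-.964,0]); n=np.array([.964,-.265,0]); gp=np.array([.401,.356,.039])
f=lambda s,t:g[tuple(np.clip(np.round(proj('wrist',gp+u*s+n*t,c)[::-1]).astype(int),0,[479,639]))]
print('along',[(round(s*1000),int(f(s,0))) for s in np.arange(-.095,.1,.005)])
for s in (-.05,.04,.078): print('across',s,[int(f(s,t)) for t in np.arange(-.045,.046,.005)])
E
```

```text
[0.4029 0.3521 0.32  ]
along [(-95, 234), (-90, 24), (-85, 26), (-80, 28), (-75, 21), (-70, 124), (-65, 145), (-60, 148), (-55, 146), (-50, 144), (-45, 146), (-40, 145), (-35, 144), (-30, 70), (-25, 75), (-20, 72), (-15, 58), (-10, 55), (-5, 49), (0, 56), (5, 62), (10, 55), (15, 72), (20, 75), (25, 76), (30, 74), (35, 70), (40, 76), (45, 73), (50, 75), (55, 70), (60, 65), (65, 70), (70, 68), (75, 73), (80, 72), (85, 69), (90, 163), (95, 164)]
across -0.05 [26, 27, 31, 27, 30, 27, 20, 26, 139, 144, 145, 143, 19, 6, 14, 11, 19, 9, 169]
across 0.04 [50, 21, 12, 16, 13, 18, 14, 11, 70, 76, 74, 75, 8, 15, 14, 10, 16, 17, 16]
across 0.078 [166, 9, 19, 12, 68, 66, 72, 70, 70, 73, 70, 74, 80, 68, 69, 72, 16, 20, 31]
```

```bash
python3 - <<'E'
from h import *
from workcell import bot
im=camera('scene')[:,:,::-1].copy(); h=cv2.cvtColor(im,cv2.COLOR_BGR2HSV)
p=proj('scene',dk(-.03,-.055,.048)); x,y=p.round().astype(int)
r=h[y-15:y+15,x-15:x+15]; m=(r[...,1]>140)&(r[...,0]>8)&(r[...,0]<25); ys,xs=np.where(m); print('valve expected',p,'seen',xs.mean()+x-15,ys.mean()+y-15,m.sum())
if m.sum()>15: print(bot.job_done())
E
```

```text
valve expected [266.80066148 362.63447383] seen 266.35820895522386 361.1940298507463 67
the job is handed in; nothing more can be done
None
```

The job is handed in: the bottle lies in the saddles with its valve towards the stop, the sled is home against the fence and end stop, and the stick is back on its mat. The last checks were by measurement from the pictures and the push force.

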